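# Open the shoe clamp

### The job

The shoe in the bench clamp is finished, so open the clamp for it to be taken out. With a fingertip press down the round brass button on the heel jaw and, keeping it pressed, push the jaw back along its bar away from the shoe as far as it will go, then let the button come up again and draw clear. Leave the shoe standing on its rests and everything else on the bench where it is; pick nothing up.

Things in the scene. Friction and masses are not known exactly. Their poses are not given: they have to be found in the camera images.
- clamp: shoe clamp screwed to the bench: dark wooden board 120 x 530 x 12 mm with a steel bar 24 mm wide, iron toe stop at its -y end, two cork sole rests (tops 45 mm up) and an iron heel jaw sliding on the bar. Saw teeth (8 mm pitch) under the bar stop the jaw opening unless its button is down. Origin: centre of the board's underside. x across the bar, y along it the way the jaw opens (away from the shoe)
- release_top (a point): centre of the top of the round brass button (32 mm across) on the heel jaw; moves with it. 112 mm above the bench when up (down to 108 if the pawl rests on a tooth), 22 mm above the iron under it. Goes 7 mm straight down on a spring, 2 to 4 N; the ratchet is free from 4 mm down and bites again as the button comes up. The jaw plate on the shoe's side is lower, top at 99 mm
- thumb_rest (a point): point on the heel jaw's upright iron thumb rest, on the middle of the face that looks towards the shoe, 124 mm above the bench: a plate 44 mm wide, top edge at 138 mm, right behind the button on the clamp's +y side; its face is 19.5 mm from the button's centre. A fingertip holding the button down pushes the jaw by bearing on this face
- end_stop (a point): middle of the end stop on the bar at the clamp's +y end, 60 mm above the bench: the iron of the jaw meets it when the jaw is fully back
- heel_jaw (a joint): where the heel jaw stands along the bar, in metres: 0 = closed up to about 2 mm from the heel, 0.130 = fully back at the end stop; grows along the clamp's +y. It starts between 0 and about 0.03 and slides with about 3 N of friction when the ratchet is free, staying where it is left
- release (a joint): how far the release button is pressed, in metres: 0 = up, 0.007 = fully down; at rest it may read up to 0.004 where the pawl rests on a tooth
- shoe: the finished brown leather shoe, 275 mm long, 102 mm wide, 97 mm high (brass knob of its wooden tree up to 121 mm), standing loose on the sole rests with its toe to the toe stop and its heel to the jaw. Origin under its middle, at the underside of the sole; z up, toe towards its -y. Must stay where it is
- other_shoe: the other shoe of the pair, same size, standing on the bench to the right of the clamp as the robot sees it; origin under its middle, z up, toe towards its -y. Leave alone
- bottle: brown glass bottle with a cork and a paper label, 64 mm across, 150 mm high, origin under its middle. Leave alone
- black_tin: round black polish tin, 85 mm across, 28 mm high, origin under its middle. Leave alone
- tan_tin: round tan polish tin, 85 mm across, 28 mm high, near the clamp on the robot's side, origin under its middle. Leave alone
- dauber: maple dauber lying bristles up, 125 mm long, round head 38 mm across and 34 mm high at its +x end, on the far side of the clamp, origin under its middle. Leave alone
- brush: horsehair shoe brush 165 x 52 x 55 mm lying on its bristles, origin under its middle, long along its x. Leave alone
- cup: white mug, 76 mm across, 75 mm high, handle at its +y, origin under its middle. Leave alone

How it is judged:
By the outcome, as a careful person would: the job done as asked, in the order asked, and still so for the second after the job is handed in, with the robot touching nothing.
It also fails if it takes over 38 s, if anything falls off the work surface, if the arm or the gripper's body presses on something with over 40 N, if the wrist force passes 120 N, or if a joint passes its speed limit or range.

### The arm

A 7-joint arm with a two-finger parallel gripper is mounted at the origin on the work surface. World frame = base frame: x ahead of the robot, y to its left, z up, the work surface at z = 0. Lengths are in m, angles in rad, forces in N, time in s.
With the tool pointing down it reaches from about 0.425 to 0.925 m from the base axis. Payload 6.8 kg.
Tool frame: the origin (TCP) lies midway between the tips of the shut fingers; the grasp point (between the pads) lies 19 mm behind it; z points along the fingers, y is the line along which they close (so a half turn about z gives the same grasp; the last joint's range is limited). The gripper opens to 85 mm and grips with 20 to 120 N. Pads are 22 mm wide; open, the fingers measure 114 mm over their backs; the gripper's body (76 mm by 85 mm) begins 54 mm behind the grasp point. The pads swing forward as they close: fully open they stand 13 mm farther back than shut.
Start: joints at [-1.328, 0.477, 0.022, 1.555, -0.011, 1.109, -0.083], TCP at [0.232, 0.634, 0.231] pointing down, gripper open.
Joint ranges: [-2.96, 2.96], [-0.34, 2.1], [-1.41, 1.46], [0.24, 2.44], [-1.37, 4.51], [0.17, 1.92], [-2.96, 2.96]. Speed limits (rad/s): [2.39, 2.39, 3.14, 3.14, 3.14, 3.14, 3.14].

### API

Orientations are given as a unit quaternion [w, x, y, z].
In Python, from station import bot, eyes, ticket gives the robot as it stands.
- The arm moves only by the shell command python3 -m crank 'ROWS' [FORCE]. ROWS is text: rows parted by semicolons, each of 7 numbers parted by spaces: the shift along the tool's x, y, z in units of 0.5 m (1.0 is 0.5 m), then the turn, a rotation vector about the tool's x, y, z in units of 180 degrees (1.0 is 180 degrees), then the closure, from 0 (fully open) to 1 (shut). A call has 1 to 20 rows; each row is the pose to reach, as a shift and turn from the pose commanded when the call began, along the tool's axes at that moment, turning the shorter way round; what a row does not reach only later rows make up. A row lasts 1/10 s, in which the tool goes at most 50 mm and 8.59 degrees, less where a joint would pass 70% of its speed; a pose out of reach is approached as far as the arm can. A call with a number of a shift or a turn outside -1 to 1 is refused whole. A call with a gripper value outside its range is refused whole. The fingers move at their own pace and stop on an object; FORCE is the grip in N (left out, the last holds). Time passes only in rows, so rows that repeat a pose let the fingers close. It gives the time, the measured TCP pose, the force, the opening and the grip force at its end, in the units of the state.
- bot.get_obs(): the state, without advancing time (a new reading comes with each control period).
- eyes.read_camera(name): name is "scene" or "side" or "wrist"; returns a dict with "image" (400x640x3 uint8, red, green, blue), "K" (3x3 intrinsics, pixels), "dist" ([k1, k2, p1, p2, k3] as OpenCV has them; the pictures are not rectified), "R" (3x3) and "t" (3): a world point X has camera coordinates R X + t. Camera axes: x right, y down, z forward; pixel columns grow to the right and rows downward; lengths in m; the calibration is good to about 2 mm. A picture is of the moment at which its call begins. There is no depth.
- ticket.hand_in(): hands the job in; it is judged then, once.
The state is a dict: "t": time; "q": joint angles; "joint_vel": joint speeds; "joint_torque": joint torques, N m; "eef_pos": TCP position; "tool_rot": TCP orientation; "contact_force": force on the tool from outside, world axes, zero at the start; "torque": the same for the moment, N m; "gripper_width": opening from 0.0 (shut) to 1.0 (fully open); "grasp_force": force on a finger pad.
Only numpy, scipy, OpenCV 4.12 (cv2) and the standard library are available. Lean on these libraries where they do the work, as an engineer would, in place of code of your own. Each camera call takes 0.05 s, during which the arm holds its last target. There are 200 camera calls.

## Working session

There is one attempt and no reset: what is moved stays moved. The work goes in short steps, Python scripts to look and compute and a shell command to move; the robot and the scene stay as the last step left them, time stands still between calls to the robot, and variables do not carry over. Pictures are saved under pics/ and viewed, at most 10 in all, crops included, and the job is handed in when it is done.

```bash
mkdir -p pics; python3 - <<'E'
from station import bot,eyes
import cv2,pickle
o=bot.get_obs();print({k:o[k] for k in("t","eef_pos","tool_rot","contact_force","gripper_width")})
d={}
for n in("scene","side","wrist"):
    d[n]=eyes.read_camera(n);cv2.imwrite(f"pics/{n}0.png",d[n]["image"][...,::-1]);print(n,-d[n]["R"].T@d[n]["t"])
pickle.dump(d,open("c0.pkl","wb"))
E
```

```text
{'t': 0.0, 'eef_pos': array([0.23179304, 0.63331229, 0.23032961]), 'tool_rot': array([-7.67486320e-05,  1.74500712e-01,  9.84656614e-01, -9.20719953e-04]), 'contact_force': array([0.99859088, 0.14898471, 0.17924252]), 'gripper_width': 0.9978251682385648}
scene [1.34933017 0.18342469 0.95257967]
side [ 0.27885539 -0.98561251  0.88528061]
wrist [0.17002045 0.65651438 0.37413039]
```

View pics/scene0.png

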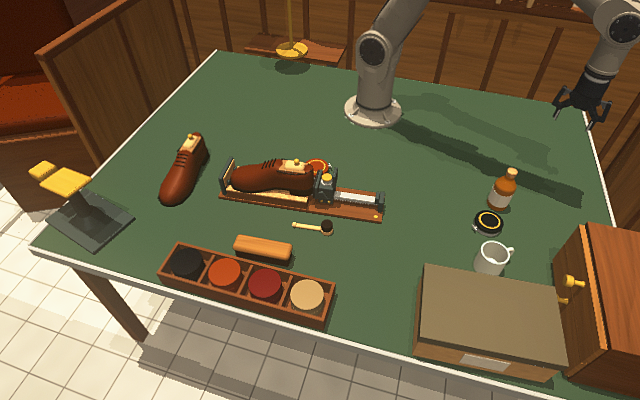

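View pics/side0.png

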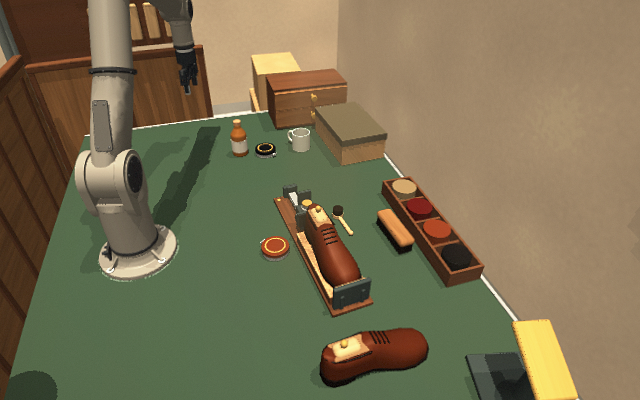

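The scene view shows the clamp with its button near (326,178) and the end stop near (381,200). In the side view the button is near (307,204) and the bar end near (287,195). Next I enlarge both.

```bash
python3 - <<'E'
import cv2,pickle,numpy as np
d=pickle.load(open("c0.pkl","rb"))
a=d["scene"]["image"][145:225,215:395,::-1]; b=d["side"]["image"][180:320,260:380,::-1]
a=cv2.resize(a,None,fx=4.4,fy=4.4,interpolation=2); cv2.imwrite("pics/a.png",a)
b=cv2.resize(d["side"]["image"][178:238,267:357,::-1],None,fx=8,fy=8,interpolation=2); cv2.imwrite("pics/b.png",b)
E
```

```text
(no output)
```

View pics/a.png

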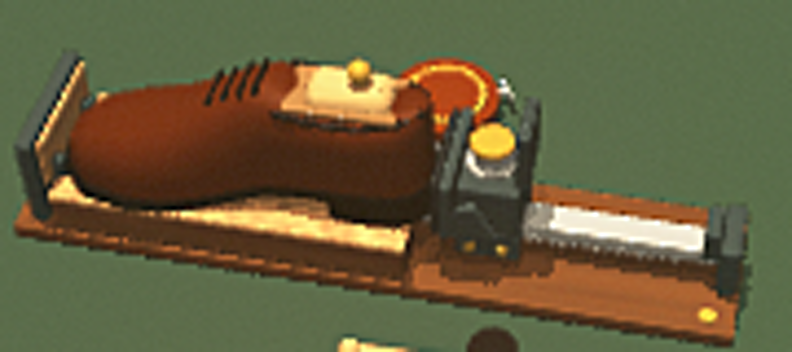

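View pics/b.png

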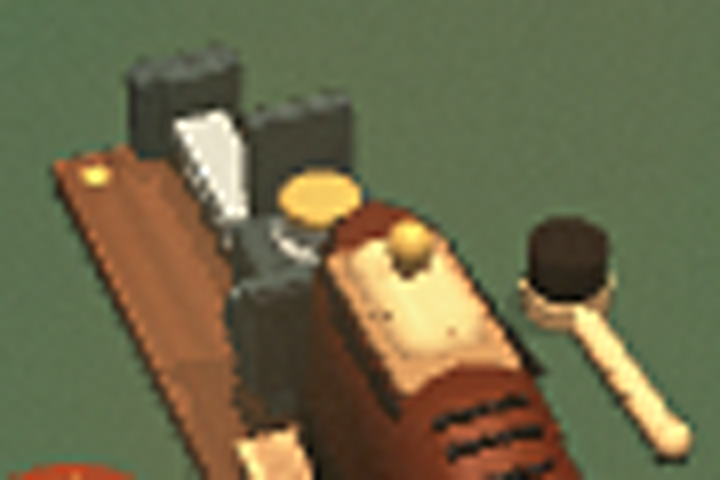

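The crops show the button top at about (492,140) in a.png and (320,198) in b.png. The board's near bottom edge in a.png runs from (17,235) to (736,343).

```bash
cat > h.py <<'E'
import cv2,numpy as np
def ray(c,p):
    u=cv2.undistortPoints(np.array([[p]],float),c["K"],np.array(c["dist"]))[0,0]
    return -c["R"].T@c["t"], c["R"].T@np.r_[u,1]
def onz(c,p,z):
    o,d=ray(c,p); return o+d*(z-o[2])/d[2]
def tri(c1,p1,c2,p2):
    o,d=ray(c1,p1);q,e=ray(c2,p2)
    s=np.linalg.lstsq(np.c_[d,-e],q-o,rcond=None)[0]
    A,B=o+d*s[0],q+e*s[1]; return (A+B)/2,np.linalg.norm(A-B)
def brass(c,x0,y0,x1,y1):
    h=cv2.cvtColor(c["image"][y0:y1,x0:x1],cv2.COLOR_RGB2HSV)
    m=cv2.inRange(h,(15,140,150),(30,255,255))
    n,l,s,ce=cv2.connectedComponentsWithStats(m); i=1+np.argmax(s[1:,4])
    return ce[i]+[x0,y0],s[i]
E
python3 - <<'E'
from h import *;import pickle
d=pickle.load(open("c0.pkl","rb"));S,T=d["scene"],d["side"]
p,s=brass(S,318,170,336,184);q,r=brass(T,300,197,313,208);print(p,s,q,r)
for z in(.108,.112):print(onz(S,p,z),onz(T,q,z))
print(tri(S,p,T,q))
fa=lambda x,y:((x+.5)/4.4-.5+215,(y+.5)/4.4-.5+145)
fb=lambda x,y:((x+.5)/8-.5+267,(y+.5)/8-.5+178)
A=onz(S,fa(17,235),0);B=onz(S,fa(736,343),0);print(A,B,np.linalg.norm(A-B),np.degrees(np.arctan2(*(B-A)[1::-1])))
print("side board corner",onz(T,fb(55,163),.012))
print("screw",onz(S,fa(708,315),.013),onz(T,fb(96,175),.013))
print("stop top corners scene",onz(S,fa(712,205),.08))
k,_=brass(S,290,156,301,166);k2,_=brass(T,314,203,323,212);print("knob",tri(S,k,T,k2))
E
```

```text
[326.46268657 176.55223881] [ 4  3 10  8 67] [306.53846154 202.11538462] [ 2  2 10  7 52]
[ 0.52517588 -0.04427355  0.108     ] [ 0.53059864 -0.04099675  0.108     ]
[ 0.52907914 -0.04319516  0.112     ] [ 0.52930313 -0.04585788  0.112     ]
(array([ 0.52916903, -0.04380612,  0.11111783]), np.float64(0.0016795564170509647))
[ 6.16734790e-01 -3.83617862e-01  1.11022302e-16] [0.56463043 0.14666414 0.        ] 0.5328356822248992 95.61174588661683
side board corner [0.45575925 0.13088025 0.012     ]
screw [0.55613848 0.12358558 0.013     ] [0.47110439 0.11620381 0.013     ]
stop top corners scene [0.51492522 0.1111639  0.08      ]
knob (array([ 0.53794332, -0.1348348 ,  0.15885376]), np.float64(0.0012766337606506738))
```

```bash
cat >> h.py <<'E'
from scipy.spatial.transform import Rotation as Ro
def plan(target,ang,o):
    "row to reach TCP target pointing down with tool x at ang deg"
    w,x,y,z=o["tool_rot"];R=Ro.from_quat([x,y,z,w])
    a=np.radians(ang);X=np.array([np.cos(a),np.sin(a),0]);Z=np.array([0,0,-1.])
    G=Ro.from_matrix(np.c_[X,np.cross(Z,X),Z])
    print("row",np.round(R.inv().apply(target-o["eef_pos"])/.5,4),np.round((R.inv()*G).as_rotvec()/np.pi,4))
E
python3 - <<'E'
from h import *;from station import bot
o=bot.get_obs();t=np.array([.5285,-.0388,.18])
plan(o["eef_pos"]+(t-o["eef_pos"])*[.5,.5,0],127.5,o);plan(t,95.4,o)
E
```

```text
row [-0.5096 -0.5294  0.0008] [-0.0004  0.0002  0.18  ]
row [-1.0192 -1.0586  0.1027] [-4.000e-04  3.000e-04  3.584e-01]
```

```bash
python3 -m crank '-0.1 -0.1 0 0 0 0.03 1;-0.2 -0.2 0 0 0 0.07 1;-0.3 -0.3 0 0 0 0.1 1;-0.4 -0.4 0 0 0 0.14 1;-0.51 -0.53 0 0 0 0.18 1;-0.51 -0.53 0 0 0 0.18 1;-0.51 -0.53 0 0 0 0.18 1;-0.51 -0.53 0 0 0 0.18 1;-0.51 -0.53 0 0 0 0.18 1;-0.51 -0.53 0 0 0 0.18 1;-0.51 -0.53 0 0 0 0.18 1'; python3 - <<'E'
from h import *;from station import bot
plan(np.array([.5285,-.0388,.18]),95.4,bot.get_obs())
E
```

```text
t: 1.25
eef_pos: [0.3796, 0.2989, 0.2312]
tool_rot: [-0.0, 0.441, 0.897, 0.0]
contact_force: [0.5, 0.6, 0.8]
gripper_width: -0.001
grasp_force: 0.0
row [-0.7167 -0.1767  0.1022] [-0.000e+00 -1.000e-04  1.791e-01]
```

```bash
python3 -m crank '-0.1 -0.025 0 0 0 0.03 1;-0.2 -0.05 0 0 0 0.06 1;-0.3 -0.075 0 0 0 0.09 1;-0.4 -0.1 0 0 0 0.12 1;-0.5 -0.125 0.02 0 0 0.15 1;-0.6 -0.15 0.05 0 0 0.179 1;-0.66 -0.165 0.08 0 0 0.179 1;-0.717 -0.177 0.102 0 0 0.179 1;-0.717 -0.177 0.102 0 0 0.179 1;-0.717 -0.177 0.102 0 0 0.179 1;-0.717 -0.177 0.102 0 0 0.179 1'; python3 - <<'E'
from station import bot,eyes
import cv2,pickle,numpy as np
d={n:eyes.read_camera(n) for n in("scene","side","wrist")};pickle.dump(d,open("c1.pkl","wb"))
w=cv2.resize(d["wrist"]["image"],(400,250));
S=cv2.resize(d["scene"]["image"][120:200,290:370],(400,400),interpolation=2)
T=cv2.resize(d["side"]["image"][160:240,265:345],(400,400),interpolation=2)
cv2.imwrite("pics/c1.png",np.hstack([S,T])[...,::-1]);cv2.imwrite("pics/w1.png",d["wrist"]["image"][...,::-1])
E
```

```text
t: 2.35
eef_pos: [0.5285, -0.0387, 0.1803]
tool_rot: [-0.0, 0.673, 0.74, 0.0]
contact_force: [0.4, -0.1, 1.2]
gripper_width: 0.002
grasp_force: 0.0
```

View pics/w1.png

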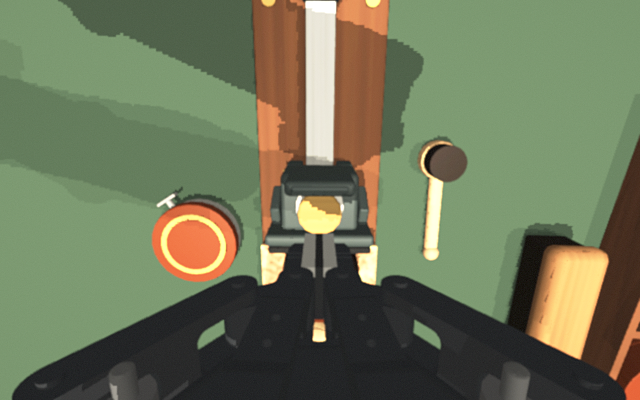

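View pics/c1.png

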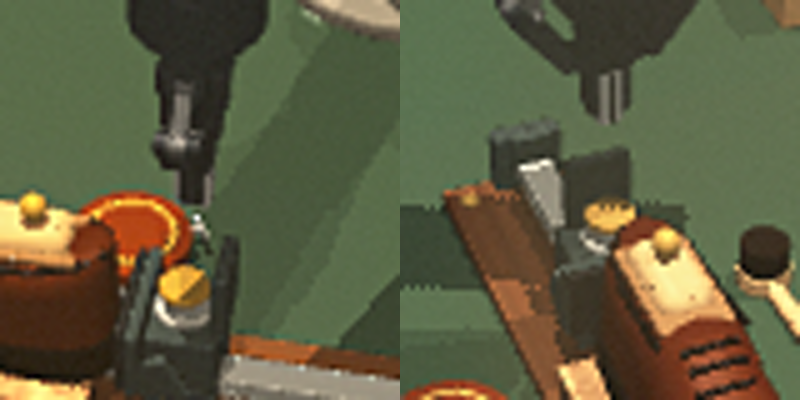

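The wrist view shows the bar straight up the image and the button centre near (320,213), in line with the fingers (column 319). The thumb rest's near top edge is around row 195. In c1.png the tip hangs above the button, clear of everything.

```bash
python3 - <<'E'
from h import *;import pickle
d=pickle.load(open("c1.pkl","rb"));W=d["wrist"]
p,s=brass(W,290,188,350,240);print(p,s)
b=np.array([s[0]+290+s[2]/2,s[1]+188+s[3]-s[2]/2]);print(b)
u=np.array([-np.sin(np.radians(5.4)),np.cos(np.radians(5.4)),0]);v=np.array([u[1],-u[0],0])
T=np.array([.5285,-.0387,0])
for n,q,z in(("btn",b,.112),("btn108",b,.108),("restfront",(320,195),.138),("restback",(320,166),.138),("endbar",(320,5),.04)):
    P=onz(W,q,z);print(n,P,"rel tcp along,lat",(P-T)@u,(P-T)@v)
a=onz(W,(306,10),.04);c=onz(W,(307,160),.04);print("bar dir",np.degrees(np.arctan2(*(a-c)[1::-1])))
a=onz(W,(336,10),.04);c=onz(W,(333,160),.04);print("bar dir",np.degrees(np.arctan2(*(a-c)[1::-1])))
E
```

```text
[324.0826087  204.53043478] [ 11   9  40  19 460]
[321. 196.]
btn [ 0.52984293 -0.03014794  0.112     ] rel tcp along,lat 0.008387726480730811 0.002141792831237084
btn108 [ 0.52997755 -0.03122795  0.108     ] rel tcp along,lat 0.007299838010276379 0.0021741779520206735
restfront [ 0.52830053 -0.02255852  0.138     ] rel tcp along,lat 0.01608861819848905 0.001320464644337447
restback [ 0.52657318 -0.00481576  0.138     ] rel tcp along,lat 0.033915185701394776 0.0012705161361686263
endbar [0.51610001 0.10682292 0.04      ] rel tcp along,lat 0.14604402965308724 0.0013499554356178373
bar dir 95.29980390021578
bar dir 95.06477697340316
```

```bash
python3 -m crank '0 0 0.05 0 0 0 1;0 0 0.1 0 0 0 1;0 0 0.12 0 0 0 1;0 0 0.13 0 0 0 1;0 0 0.13 0 0 0 1;0 0 0.13 0 0 0 1'; python3 -m crank '0 0 0.004 0 0 0 1;0 0 0.008 0 0 0 1;0 0 0.012 0 0 0 1;0 0 0.016 0 0 0 1;0 0 0.018 0 0 0 1;0 0 0.018 0 0 0 1;0 0 0.018 0 0 0 1;0 0 0.018 0 0 0 1'
```

```text
t: 3.1
eef_pos: [0.5291, -0.0409, 0.1162]
tool_rot: [0.0, 0.674, 0.739, 0.001]
contact_force: [0.8, 0.4, 0.1]
gripper_width: -0.002
grasp_force: 0.0
t: 3.9
eef_pos: [0.5288, -0.0409, 0.1065]
tool_rot: [0.0, 0.674, 0.739, 0.0]
contact_force: [1.5, 0.1, 3.5]
gripper_width: -0.002
grasp_force: 1.8
```

```bash
python3 -m crank '0 0 0.002 0 0 0 1;0.004 0 0.002 0 0 0 1;0.008 0 0.002 0 0 0 1;0.012 0 0.002 0 0 0 1;0.016 0 0.002 0 0 0 1;0.02 0 0.002 0 0 0 1;0.026 0 0.002 0 0 0 1;0.032 0 0.002 0 0 0 1;0.038 0 0.002 0 0 0 1;0.044 0 0.002 0 0 0 1;0.05 0 0.002 0 0 0 1;0.05 0 0.002 0 0 0 1'
```

```text
t: 5.1
eef_pos: [0.5258, -0.015, 0.1052]
tool_rot: [-0.0, 0.673, 0.739, 0.0]
contact_force: [-1.1, -0.1, 3.6]
gripper_width: 0.002
grasp_force: 1.9
```

```bash
python3 -m crank '0.008 0 0 0 0 0 1;0.016 0 0 0 0 0 1;0.024 0 0 0 0 0 1;0.032 0 0 0 0 0 1;0.04 0 0 0 0 0 1;0.048 0 0 0 0 0 1;0.056 0 0 0 0 0 1;0.064 0 0 0 0 0 1;0.072 0 0 0 0 0 1;0.08 0 0 0 0 0 1;0.088 0 0 0 0 0 1;0.096 0 0 0 0 0 1;0.104 0 0 0 0 0 1'; python3 - <<'E'
from station import eyes
from h import *
import pickle
d={n:eyes.read_camera(n) for n in("scene","side","wrist")};pickle.dump(d,open("c2.pkl","wb"))
S=cv2.resize(d["scene"]["image"][120:220,300:400],(400,400),interpolation=2)
T=cv2.resize(d["wrist"]["image"],(400,250));T=cv2.copyMakeBorder(T,0,150,0,0,0)
cv2.imwrite("pics/c2.png",np.hstack([S,T])[...,::-1])
E
```

```text
t: 6.4
eef_pos: [0.5212, 0.0361, 0.1053]
tool_rot: [-0.0, 0.674, 0.739, -0.0]
contact_force: [-0.9, -4.2, 3.9]
gripper_width: 0.004
grasp_force: 2.7
```

View pics/c2.png

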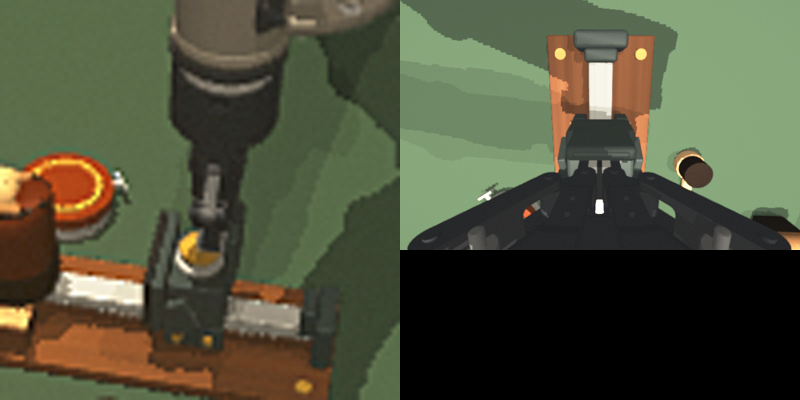

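The jaw follows the fingertip with the button down, and the shoe stays put. About 40–50 mm of bar is left before the end stop.

```bash
python3 -m crank '0.008 0 0 0 0 0 1;0.016 0 0 0 0 0 1;0.024 0 0 0 0 0 1;0.032 0 0 0 0 0 1;0.04 0 0 0 0 0 1;0.046 0 0 0 0 0 1;0.052 0 0 0 0 0 1;0.058 0 0 0 0 0 1;0.062 0 0 0 0 0 1;0.066 0 0 0 0 0 1;0.07 0 0 0 0 0 1'; python3 -m crank '0.003 0 0 0 0 0 1;0.006 0 0 0 0 0 1;0.009 0 0 0 0 0 1;0.012 0 0 0 0 0 1'
```

```text
t: 7.65
eef_pos: [0.5182, 0.0708, 0.1053]
tool_rot: [0.0, 0.674, 0.739, 0.0]
contact_force: [-0.2, -3.1, 4.2]
gripper_width: -0.002
grasp_force: 2.7
t: 8.05
eef_pos: [0.5176, 0.0767, 0.1053]
tool_rot: [0.0, 0.674, 0.739, 0.0]
contact_force: [0.1, -3.7, 4.9]
gripper_width: -0.003
grasp_force: 2.7
```

```bash
for i in 1 2 ; do python3 -m crank '0.003 0 0 0 0 0 1;0.006 0 0 0 0 0 1;0.009 0 0 0 0 0 1' | sed -n '2p;4p'; done
```

```text
eef_pos: [0.5172, 0.0812, 0.1053]
contact_force: [-0.5, -3.9, 4.0]
eef_pos: [0.5168, 0.0857, 0.1053]
contact_force: [0.6, -3.4, 3.8]
```

```bash
python3 -m crank '0.003 0 0 0 0 0 1;0.006 0 0 0 0 0 1;0.006 0 0 0 0 0 1' | sed -n '2p;4p'; python3 -m crank '0.003 0 0 0 0 0 1;0.006 0 0 0 0 0 1;0.006 0 0 0 0 0 1' | sed -n '2p;4p'
```

```text
eef_pos: [0.5165, 0.089, 0.1053]
contact_force: [1.7, -3.0, 3.8]
eef_pos: [0.5162, 0.0919, 0.1053]
contact_force: [0.5, -2.1, 4.2]
```

```bash
python3 -m crank '0.002 0 0 0 0 0 1;0.004 0 0 0 0 0 1;0.004 0 0 0 0 0 1' | sed -n '2p;4p'; python3 -m crank '0.002 0 0 0 0 0 1;0.004 0 0 0 0 0 1;0.004 0 0 0 0 0 1' | sed -n '2p;4p'
```

```text
eef_pos: [0.516, 0.0936, 0.1053]
contact_force: [1.7, -2.2, 3.6]
eef_pos: [0.516, 0.0936, 0.1053]
contact_force: [1.4, -7.2, 4.2]
```

```bash
python3 -m crank '0.002 0 0 0 0 0 1;0.003 0 0 0 0 0 1;0.003 0 0 0 0 0 1' | sed -n '2p;4p'; python3 -m crank '-0.003 0 0 0 0 0 1;-0.005 0 0 0 0 0 1;-0.005 0 -0.004 0 0 0 1;-0.005 0 -0.008 0 0 0 1;-0.005 0 -0.012 0 0 0 1;-0.005 0 -0.016 0 0 0 1;-0.005 0 -0.024 0 0 0 1;-0.005 0 -0.05 0 0 0 1;-0.005 0 -0.1 0 0 0 1;-0.005 0 -0.18 0 0 0 1;-0.005 0 -0.26 0 0 0 1;-0.005 0 -0.3 0 0 0 1;-0.005 0 -0.3 0 0 0 1;-0.005 0 -0.3 0 0 0 1'; python3 - <<'E'
from station import eyes
from h import *
import pickle
d={n:eyes.read_camera(n) for n in("scene","side","wrist")};pickle.dump(d,open("c3.pkl","wb"))
S=cv2.resize(d["scene"]["image"][130:230,210:400],(760,400),interpolation=2)
cv2.imwrite("pics/c3.png",S[...,::-1]);cv2.imwrite("pics/w3.png",d["wrist"]["image"][...,::-1])
E
```

```text
eef_pos: [0.516, 0.0936, 0.1053]
contact_force: [2.3, -13.0, 3.8]
t: 11.55
eef_pos: [0.515, 0.0956, 0.2547]
tool_rot: [-0.001, 0.673, 0.739, -0.0]
contact_force: [0.0, -0.0, -0.1]
gripper_width: -0.001
grasp_force: 0.0
```

View pics/c3.png

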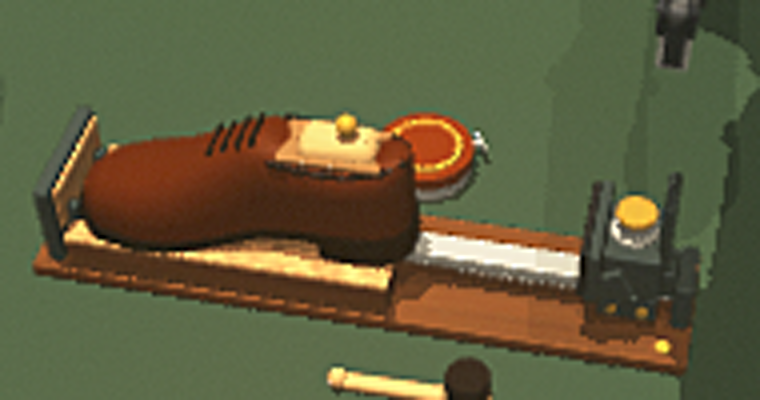

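View pics/w3.png

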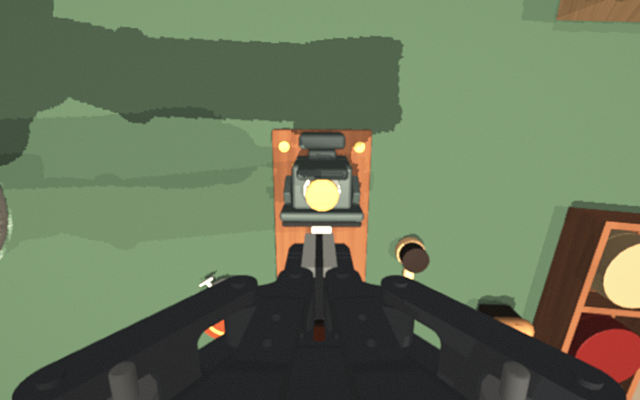

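The jaw now stands against the end stop: c3.png shows it at about (635,260) with the stop at (685,285). Its button is up, the shoe hasn't moved, and the tool is clear above.

```bash
python3 -c "from station import ticket;print(ticket.hand_in())"
```

```text
the job is handed in; nothing more can be done
None
```

I pressed the button and pushed the heel jaw back until it met the end stop, then let the button up and drew the arm clear at 11.6 s. The shoe hadn't moved in the last pictures, and the job is handed in, though hand-in gave no verdict.

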